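# Free the locked axis on the measuring machine's console

## Robot

A 6-joint arm with a two-finger parallel gripper is mounted at the origin on the work surface. World frame = base frame: x ahead of the robot, y to its left, z up, the work surface at z = 0. Lengths are in mm, angles in degrees, forces in N, time in s.
With the tool pointing down it reaches from about 300 to 850 mm from the base axis. Payload 4.2 kg.
Tool frame: the origin (TCP) lies on the centre line of the jaws, within the pads' length; the fingertips stand 8 mm ahead of it and the grasp point (between the pads) lies 11 mm behind it; z points along the fingers, y is the line along which they close (so a half turn about z gives the same grasp; the last joint's range is limited). The gripper opens to 91 mm and grips with 3 to 60 N. Pads are 32 mm wide; open, the fingers measure 118 mm over their backs; the gripper's body (76 mm by 178 mm) begins 60 mm behind the grasp point.
Start: joints at [62.911, 18.312, 89.639, -0, 72.044, -1.146], TCP at [251.558, 517.069, 221.976] pointing down, gripper open.
Joint ranges: [-177.97, 177.97], [-48.28, 115.42], [12.27, 149.76], [-77.06, 257.06], [2.81, 150.46], [-146.56, 146.56]. Speed limits (degrees/s): [147.25, 147.25, 180, 180, 180, 180].

## Interface

Orientations are given as [roll, pitch, yaw] about the fixed x, y, z axes, in that order (R = Rz(yaw) Ry(pitch) Rx(roll)).
In Python, from rig import get_state, viewer, job, search_frame, outline_of, spot_point gives the robot as it stands.
- The arm moves only by the shell command python3 -m creep 'ROWS'. ROWS is JSON, a list of rows, each a list of 3 entries, a list of its own where there are three numbers: the shift along the tool's x, y, z in mm, then the turn, a rotation vector about the tool's x, y, z in rad, then the finger opening in mm, from 0 to 91.2. In form: [[[tx, ty, tz], [ax, ay, az], gripper], ...]. A call has 1 to 12 rows; each row is the pose to reach, as a shift and turn from the pose commanded when the call began, along the tool's axes at that moment; what a row does not reach only later rows make up. A row lasts 1/8 s, in which the tool goes at most 62.5 mm and 10.7 degrees, less where a joint would pass 70% of its speed; a pose out of reach is approached as far as the arm can. A call with a gripper value outside its range is refused whole. The fingers move at their own pace and stop on an object; the grip force is fixed at half the most. Time passes only in rows, so rows that repeat a pose let the fingers close. It gives the time, the measured TCP pose, the force, the opening and the grip force at its end, in the units of the state.
- get_state(): the state, without advancing time (a new reading comes with each control period).
- viewer.snapshot(name): name is "scene" or "side" or "wrist"; returns a dict with "pixels" (400x640x3 uint8, blue, green, red), "range_z" (400x640 float32, mm along the optical axis (not along the pixel's ray), 0 where there is no reading), "fovy" (degrees; the focal length in pixels is half the picture's height over the tangent of half this angle, whatever the lens; pixels are square), "cx", "cy" (the principal point, pixels), "extrinsics" (4x4, takes a point from world to camera coordinates). Camera axes: x right, y up, looking along -z (the intrinsics and any distortion apply to the point x, -y, -z); pixel columns grow to the right and rows downward; lengths in mm; the calibration is good to about 2 mm. The wrist camera is an equidistant fisheye: a pixel r from the principal point sees the ray r / f radians off the axis. A picture is of the moment at which its call begins.
- job.hand_in(): hands the job in; it is judged then, once.
Trained networks look in a picture, given as the dict that the camera call returned (one of the last four; its "shot" number tells which), for a name from the list of things; names that differ only in an ending like _2 or _b are one class to them, and where a whole thing is asked for, a point or a joint stands for the part that bears it (a point fixed in the world has none). Each returns a list of dicts, best first, with "confidence" (0 to 1); they miss things now and then, are a little off and sometimes report something else, mostly with a low value. They report only what shows in the picture. A call takes as long as a camera call.
- search_frame(query, picture): "box" ([centre column, centre row, width, height] as shares, 0 to 1, of the picture: columns of its width, rows of its height, round what is visible of it).
- outline_of(query, picture): "pixels" (400x640 bool, what is visible of it) and "box" ([centre column, centre row, width, height] as shares, 0 to 1, of the picture: columns of its width, rows of its height, round what is visible of it).
- spot_point(query, picture): "position" ([column, row] as shares, 0 to 1, of the picture: columns of its width, rows of its height: a listed point, or the origin of a listed thing).
The state is a dict: "clock": time; "joints": joint angles; "dq": joint speeds; "joint_torque": joint torques, N m; "tcp_pos": TCP position; "tcp_rot": TCP orientation; "contact_force": force on the tool from outside, world axes, zero at the start; "torque": the same for the moment, N m; "gripper_width": finger opening in mm; "grasp_force": force on a finger pad.
Only numpy, scipy, OpenCV 4.12 (cv2) and the standard library are available. Lean on these libraries where they do the work, as an engineer would, in place of code of your own. Each camera call takes 0.05 s, during which the arm holds its last target. There are 200 camera calls.

## Task

One of the four identical axis-lock keys on the measuring machine's console has been left latched down. Feel along the row from the left end to the right end, as you see it standing at the robot, with a light tap of the fingertips on each key in turn, without pushing any of them in; then press the latched key right in and let it come up, so that all four keys stand up. Grasp nothing, do not deflect the joystick or press the red stop button, and leave the other things lying where they are.

Things in the scene. Friction and masses are not known exactly. Their poses are not given: they have to be found in the camera images.
- console: operator console fixed to the table: cream housing 200 mm deep (x) x 360 mm wide (y) with a flat dark-blue deck 55 mm above the table. Origin: centre of its underside, at table height; x points away from the robot to its back edge, y to its left, z up. A hood 20 mm above the deck runs along the back edge (x 70 to 100 mm); a black speed dial 34 mm across, 18 mm high stands at x 40, y 45 mm
- key_row (a point): middle of the row of four keys, at the level of the console's deck (55 mm above the table), x and y axes as the console's. The key centres lie on a straight line along y, 42 mm apart: at y = 63, 21, -21 and -63 mm from this point, left to right
- key_a: light-grey square push key, cap 20 x 20 mm, looking and working just like the other three; its place in the row changes from run to run. Origin: centre of the cap's top face, axes as the console's. Cap top above the console's deck: 15 mm free, about 10.5 mm latched down, 6.5 mm pushed right in (travel 8.5 mm, straight down). Black surround 27 mm square, 3 mm high
- key_b: light-grey square push key, cap 20 x 20 mm, looking and working just like the other three; its place in the row changes from run to run. Origin: centre of the cap's top face, axes as the console's. Push-push latch: a free key pushed in more than about 6.5 mm and let go stays latched down; the latched key pushed in to its stop and let go comes all the way up
- key_c: light-grey square push key, cap 20 x 20 mm, looking and working just like the other three; its place in the row changes from run to run. Origin: centre of the cap's top face, axes as the console's. Feel of a free key: gives way from 1 N, about 5 N at 4 mm, 6 to 9 N from 5 mm to the stop
- key_d: light-grey square push key, cap 20 x 20 mm, looking and working just like the other three; its place in the row changes from run to run. Origin: centre of the cap's top face, axes as the console's. Feel of a latched key: met lower than the others and hard, it yields no further below about 3 N; 4 to 6 N on the way down, then the stop. It comes free from about 3 mm further in
- joystick: black joystick on the console's deck at x = -10, y = 125 mm, its top 96 mm above the deck; grip 27 mm across, rubber boot 44 mm across. Origin: its pivot, 10 mm above the deck; z along the stick, upright at rest. Springs back to upright; not to be deflected
- estop: red mushroom stop button 37 mm across on a yellow base at x = 38, y = -145 mm on the console. Origin: centre of its top face, 30 mm above the deck; goes down 6 mm when pressed; not to be pressed
- ring_gauge: loose steel ring gauge, 42 mm across, 14 mm high, lying on the console's deck behind the keys. Origin: centre of its underside
- ref_ball: loose reference ball: white ball of 25 mm on a steel stem and a round foot of 52 mm, 83 mm high, standing right of the console. Origin: centre of its underside
- tub: loose plastic tub with a pink lid, 92 x 122 x 57 mm, standing left of the console. Origin: centre of its underside
- vblock: loose steel V-block, 50 x 70 x 44 mm, beyond the console. Origin: centre of its underside
- flange: loose aluminium flange, 90 mm across, 36 mm high, beyond the console. Origin: centre of its underside

How it is judged (in metres and radians):
On the way, in this order (a step that is already met when the one before it is completed fails the run):
1. the leftmost key is tapped with the fingers (((contact force between the fingers and key_a above 0.3 N and y of key_a in the frame of console between 0.013 and 0.053 m) or (contact force between the fingers and key_b above 0.3 N and y of key_b in the frame of console between 0.013 and 0.053 m) or (contact force between the fingers and key_c above 0.3 N and y of key_c in the frame of console between 0.013 and 0.053 m) or (contact force between the fingers and key_d above 0.3 N and y of key_d in the frame of console between 0.013 and 0.053 m))), for 0.02 s.
2. the second key is tapped with the fingers (((contact force between the fingers and key_a above 0.3 N and y of key_a in the frame of console between -0.029 and 0.011 m) or (contact force between the fingers and key_b above 0.3 N and y of key_b in the frame of console between -0.029 and 0.011 m) or (contact force between the fingers and key_c above 0.3 N and y of key_c in the frame of console between -0.029 and 0.011 m) or (contact force between the fingers and key_d above 0.3 N and y of key_d in the frame of console between -0.029 and 0.011 m))), for 0.02 s.
3. the third key is tapped with the fingers (((contact force between the fingers and key_a above 0.3 N and y of key_a in the frame of console between -0.071 and -0.031 m) or (contact force between the fingers and key_b above 0.3 N and y of key_b in the frame of console between -0.071 and -0.031 m) or (contact force between the fingers and key_c above 0.3 N and y of key_c in the frame of console between -0.071 and -0.031 m) or (contact force between the fingers and key_d above 0.3 N and y of key_d in the frame of console between -0.071 and -0.031 m))), for 0.02 s.
4. the rightmost key is tapped with the fingers (((contact force between the fingers and key_a above 0.3 N and y of key_a in the frame of console between -0.113 and -0.073 m) or (contact force between the fingers and key_b above 0.3 N and y of key_b in the frame of console between -0.113 and -0.073 m) or (contact force between the fingers and key_c above 0.3 N and y of key_c in the frame of console between -0.113 and -0.073 m) or (contact force between the fingers and key_d above 0.3 N and y of key_d in the frame of console between -0.113 and -0.073 m))), for 0.02 s.
5. the latched key is pressed in, to over 6.5 mm below its free height (z of key_c in the frame of console below 0.0635 m), for 0.02 s.
At the end, for the whole second after the job is handed in: all four keys stand up to within 1.5 mm of their free height and are still, the joystick is upright and the stop button is up (z of each of key_a, key_b, key_c, key_d in the frame of console above 0.0685 m and linear speed of each of key_a, key_b, key_c, key_d below 0.01 m/s and angle between joystick's own z axis and vertical below 0.1 rad and z of estop in the frame of console above 0.083 m); the robot touches nothing.
It fails at once if one of the free keys is pushed in more than 5 mm (z of any of key_a, key_b, key_d in the frame of console below 0.065 m).
It fails at once if the joystick is deflected by more than 0.2 rad (angle between joystick's own z axis and vertical above 0.2 rad).
It fails at once if the red stop button is pressed by more than 3 mm (z of estop in the frame of console below 0.082 m).
It fails at once if one of the loose things is lifted, carried or shifted by more than 15 mm (distance of any of ref_ball, tub, ring_gauge, vblock, flange from where it was at the start of the episode above 0.015 m).
It also fails if it takes over 48 s, if anything falls off the work surface, if the arm or the gripper's body presses on something with over 40 N, if the wrist force passes 120 N, or if a joint passes its speed limit or range.

## Working session

There is one attempt and no reset: what is moved stays moved. The work goes in short steps, Python scripts to look and compute and a shell command to move; the robot and the scene stay as the last step left them, time stands still between calls to the robot, and variables do not carry over. Pictures are saved under pics/ and viewed, at most 10 in all, crops included, and the job is handed in when it is done.

```bash
mkdir -p pics; cat > h.py <<'E'
import numpy as np, cv2
from rig import *
def proj_inv(s,u,v,z=None):
    """pixel -> world; by depth, or on plane z"""
    H=s["pixels"].shape[0]; f=H/2/np.tan(np.radians(s["fovy"]/2))
    E=np.array(s["extrinsics"]); R=E[:3,:3]; t=E[:3,3]
    d=np.array([(u-s["cx"])/f,-(v-s["cy"])/f,-1.])
    c=-R.T@t; w=R.T@d
    if z is None:
        k=s["range_z"][int(round(v)),int(round(u))]
    else: k=(z-c[2])/w[2]
    return c+k*w
E
python3 - <<'E'
from h import *
st=get_state(); print({k:np.round(v,2) for k,v in st.items()})
for n in ("scene","side"):
    s=viewer.snapshot(n); cv2.imwrite(f"pics/{n}1.png",s["pixels"])
    for q in ("key_row","key_a","console","joystick","estop","ring_gauge"):
        for r in spot_point(q,s)[:5]:
            u,v=r["position"][0]*640,r["position"][1]*400
            z={"key_row":55,"key_a":70,"console":0,"joystick":65,"estop":85,"ring_gauge":55}[q]
            print(n,q,round(r["confidence"],2),round(u),round(v),proj_inv(s,u,v,z).round(1),proj_inv(s,u,v).round(1))
E
```

```text
{'clock': np.float64(0.0), 'joints': array([62.91, 18.35, 89.71, -0.  , 72.04, -1.15]), 'dq': array([-0.04,  0.03,  0.04,  0.03, -0.09,  0.03]), 'joint_torque': array([  0.  , -41.25, -23.2 ,   0.07,   0.05,  -0.  ]), 'tcp_pos': array([251.34, 516.63, 221.12]), 'tcp_rot': array([-179.9 ,   -0.  ,  154.06]), 'contact_force': array([-0.19,  0.11,  0.99]), 'torque': array([-0.  , -0.02, -0.  ]), 'grasp_force': np.float64(0.0), 'gripper_width': np.float64(90.98)}
scene key_row 0.58 271 166 [492.4 -71.4  55. ] [494.7 -70.6  57.4]
scene key_row 0.46 248 158 [ 475.6 -132.7   55. ] [ 490.8 -125.9   70.3]
scene key_a 0.65 248 158 [ 491.2 -124.    70. ] [ 491.  -124.    69.8]
scene key_a 0.55 297 165 [495.5  -8.   70. ] [496.5  -7.7  71. ]
scene key_a 0.55 279 164 [498.8 -48.8  70. ] [493.7 -50.4  64.9]
scene key_a 0.44 266 160 [491.5 -81.2  70. ] [492.9 -80.6  71.5]
scene console 0.91 286 194 [528.  -32.2   0. ] [574.4 -17.9  55.5]
scene console 0.39 274 166 [438.6 -82.8   0. ] [492.3 -64.3  55.5]
scene console 0.3 263 161 [ 424.4 -115.8    0. ] [494.3 -88.8  70.8]
scene joystick 0.58 336 179
[... 346 characters left out ...]
 -8.9  55. ] [617.2 -30.2  76.7]
side key_a 0.68 327 245 [503.4 -85.4  70. ] [516.5 -72.6  55.1]
side key_a 0.66 336 256 [ 493.8 -121.9   70. ] [ 493.2 -122.5   70.7]
side key_a 0.5 297 228 [497.2   2.9  70. ] [496.1   1.6  71.3]
side key_a 0.49 309 239 [489.6 -46.1  70. ] [493.  -42.4  66. ]
side console 0.92 321 252 [537.2 -34.4   0. ] [480.1 -92.2  68.4]
side console 0.59 388 240 [ 689.4 -110.2    0. ] [ 606.  -164.8   76.3]
side joystick 0.74 282 207 [528.8  95.1  65. ] [516.1  78.6  78.8]
side estop 0.7 380 250 [ 557.8 -180.3   85. ] [ 558.  -180.3   84.9]
side estop 0.57 330 230 [530.7 -65.5  85. ] [548.3 -48.5  66.7]
side ring_gauge 0.56 330 227 [569.6 -29.3  55. ] [553.2 -44.9  71.7]
```

```bash
cat >> h.py <<'E'
def cloud(s):
    H,W=s["range_z"].shape; f=H/2/np.tan(np.radians(s["fovy"]/2))
    E=np.array(s["extrinsics"]); R=E[:3,:3]; t=E[:3,3]
    v,u=np.mgrid[:H,:W]; k=s["range_z"]
    p=np.stack([(u-s["cx"])/f*k,-(v-s["cy"])/f*k,-k],-1)
    return (p-t)@R
E
python3 - <<'E'
from h import *
ims=[]
for n in ("scene","side"):
    s=viewer.snapshot(n); c=cloud(s); b=s["pixels"].astype(int)
    z=c[...,2]; m=(z>62)&(z<73)&(abs(c[...,0]-495)<35)&(c[...,1]<30)&(c[...,1]>-150)&(b.min(2)>110)&(s["range_z"]>0)
    k,l,st,ce=cv2.connectedComponentsWithStats(m.astype(np.uint8),connectivity=4)
    for i in range(1,k):
        if st[i,4]>8:
            p=c[l==i]; print(n,st[i],p.mean(0).round(1),np.median(p[:,2]).round(1),p.min(0).round(),p.max(0).round())
    ims.append(cv2.resize(s["pixels"][130:290,190:420],None,fx=2.6,fy=1.8*1.0) if 0 else cv2.resize(s["pixels"][130:280,190:440],(500,300),interpolation=cv2.INTER_CUBIC))
cv2.imwrite("pics/a.png",np.vstack(ims))
E
```

```text
scene [243 154  10   9  70] [ 489.8 -125.5   69.1] 69.7 [ 476. -137.   62.] [ 499. -116.   72.]
scene [260 157  10   9  72] [492.5 -83.8  68.6] 69.4 [480. -95.  62.] [501. -75.  72.]
scene [278 161  10   8  59] [493.6 -42.3  65. ] 64.9 [481. -52.  62.] [503. -33.  69.]
scene [295 162  10   9  73] [ 4.979e+02 -2.000e-01  6.900e+01] 69.6 [485. -10.  62.] [507.   9.  73.]
side [293 225  12  10  82] [494.9  -3.8  68.8] 70.0 [486. -14.  62.] [506.   9.  73.]
side [304 236  13   9  72] [493.  -44.3  65.8] 66.2 [483. -54.  62.] [504. -32.  68.]
side [317 244  13  11  97] [489.6 -87.5  69.2] 70.6 [480. -95.  62.] [502. -75.  73.]
side [330 254  13  12 102] [ 486.5 -128.6   69.2] 70.3 [ 477. -137.   62.] [ 499. -117.   73.]
```

View pics/a.png

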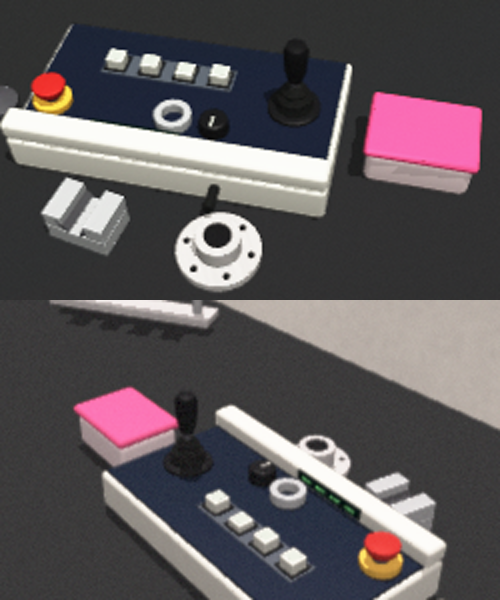

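```bash
python3 -m creep '[[[-447,-358,0],[0,0,1.18],0],[[-447,-358,0],[0,0,1.18],0],[[-447,-358,0],[0,0,1.18],0],[[-447,-358,0],[0,0,1.18],0],[[-447,-358,0],[0,0,1.18],0],[[-447,-358,0],[0,0,1.18],0],[[-447,-358,0],[0,0,1.18],0],[[-447,-358,0],[0,0,1.18],0],[[-447,-358,0],[0,0,1.18],0],[[-447,-358,0],[0,0,1.18],0],[[-447,-358,0],[0,0,1.18],0],[[-447,-358,0],[0,0,1.18],0]]'
python3 - <<'E'
from h import *
s=viewer.snapshot("wrist"); cv2.imwrite("pics/w1.png",s["pixels"])
print(s["fovy"],s["cx"],s["cy"],np.round(s["extrinsics"],3).tolist())
for r in spot_point("key_a",s)+spot_point("key_row",s): print(r)
E
```

```text
clock: 2.3
tcp_pos: [496.2, 0.9, 221.9]
tcp_rot: [-180.0, -0.0, 86.5]
contact_force: [0.1, -0.0, 0.1]
gripper_width: 0.3
grasp_force: 0.0
65.70646984690485 313.17183471619455 198.64293244975127 [[0.998, -0.06, -0.001, -494.374], [0.058, 0.962, -0.267, 0.681], [0.017, 0.266, 0.964, -400.744], [0.0, 0.0, 0.0, 1.0]]
{'position': [0.4911, 0.4725], 'confidence': 0.95}
{'position': [0.5252, 0.2512], 'confidence': 0.69}
{'position': [0.4898, 0.564], 'confidence': 0.62}
```

View pics/w1.png

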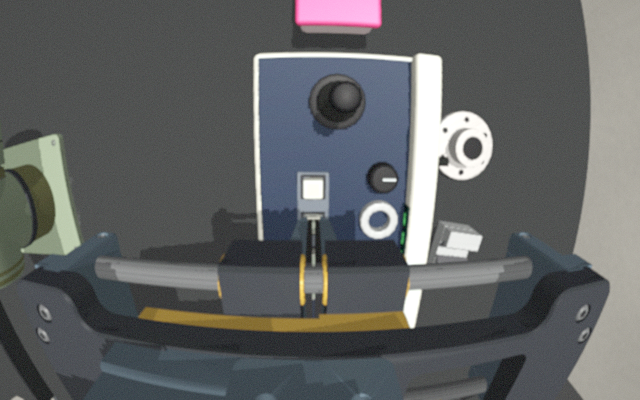

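The wrist view shows the leftmost key at about (313,188), with the console edges square to the gripper. The fingers hide the other keys.

```bash
python3 - <<'E'
from h import *
s=viewer.snapshot("wrist")
f=200/np.tan(np.radians(s["fovy"]/2)); E=s["extrinsics"];R=np.array(E)[:3,:3];t=np.array(E)[:3,3]
def w(u,v,z):
    a=np.array([u-s["cx"],v-s["cy"]]); r=np.hypot(*a); th=r/f
    d=np.array([np.sin(th)*a[0]/max(r,1e-9),-np.sin(th)*a[1]/max(r,1e-9),-np.cos(th)])
    c=-R.T@t; D=R.T@d; return (c+(z-c[2])/D[2]*D).round(1)
b=s["pixels"][160:215,290:340].min(2)>170
v,u=np.nonzero(b); print(u.min()+290,u.max()+290,v.min()+160,v.max()+160)
print(w(u.mean()+290,v.mean()+160,70), w(u.min()+289.5,188,70),w(u.max()+290.5,188,70),w(313,v.min()+159.5,70),w(313,v.max()+160.5,70))
print("edges",w(258,80,55),w(262,230,55),w(409,80,55),w(300,57,55))
E
```

```text
303 322 179 199
[ 4.95e+02 -2.00e-01  7.00e+01] [484.5   1.1  70. ] [ 5.055e+02 -2.000e-01  7.000e+01] [496.1  10.6  70. ] [494.8 -12.1  70. ]
edges [444.1 118.5  55. ] [433.4 -49.3  55. ] [606.3 111.6  55. ] [490.1 139.7  55. ]
```

```bash
python3 -m creep '[[[0,-1,50],[0,0,0],0],[[0,-1,100],[0,0,0],0],[[0,-1,132],[0,0,0],0],[[0,-1,138],[0,0,0],0],[[0,-1,142],[0,0,0],0],[[0,-1,144],[0,0,0],0],[[0,-1,145],[0,0,0],0],[[0,-1,145],[0,0,0],0]]'
```

```text
clock: 3.5
tcp_pos: [496.7, -0.3, 77.7]
tcp_rot: [179.9, -0.0, 86.4]
contact_force: [0.8, -0.4, 0.8]
gripper_width: 0.6
grasp_force: 0.6
```

```bash
python3 -m creep '[[[0,0,1],[0,0,0],0],[[0,0,1],[0,0,0],0]]'; python3 -m creep '[[[0,0,0.5],[0,0,0],0],[[0,0,0.5],[0,0,0],0]]'; python3 - <<'E'
from h import *
F=[]
for i in range(4):
    viewer.snapshot("side"); st=get_state(); F.append([*st["contact_force"],st["tcp_pos"][2]])
print(np.round(F,2))
E
```

```text
clock: 3.75
tcp_pos: [496.6, -0.4, 76.3]
tcp_rot: [179.9, -0.0, 86.4]
contact_force: [1.2, 0.9, 2.7]
gripper_width: 0.6
grasp_force: 1.1
clock: 4.0
tcp_pos: [496.6, -0.3, 75.7]
tcp_rot: [179.9, -0.0, 86.4]
contact_force: [1.6, 0.5, 2.5]
gripper_width: 0.6
grasp_force: 1.5
[[ 1.56 -0.2   2.68 75.69]
 [ 1.19  0.89  2.89 75.67]
 [ 1.34  0.1   4.03 75.65]
 [ 2.44  0.14  3.42 75.59]]
```

```bash
python3 -m creep '[[[0,0,-12],[0,0,0],0],[[-21,0,-15],[0,0,0],0],[[-42,0,-15],[0,0,0],0],[[-42,0,-8],[0,0,0],0],[[-42,0,-3],[0,0,0],0],[[-42,0,-1],[0,0,0],0],[[-42,0,0],[0,0,0],0],[[-42,0,0],[0,0,0],0]]'; python3 - <<'E'
from h import *
F=[]
for i in range(4):
    viewer.snapshot("side"); st=get_state(); F.append([*st["contact_force"],*st["tcp_pos"]])
print(np.round(F,2))
E
```

```text
clock: 5.2
tcp_pos: [493.3, -42.0, 75.4]
tcp_rot: [-180.0, -0.0, 86.5]
contact_force: [-0.4, 0.2, -0.3]
gripper_width: 0.4
grasp_force: 0.0
[[ 1.5000e-01  5.8000e-01 -3.0000e-02  4.9338e+02 -4.2010e+01  7.5510e+01]
 [-3.6000e-01  8.4000e-01  2.7000e-01  4.9339e+02 -4.2100e+01  7.5530e+01]
 [-2.0000e-01 -6.8000e-01  7.0000e-02  4.9342e+02 -4.2140e+01  7.5560e+01]
 [ 4.1000e-01  2.3000e-01  1.3300e+00  4.9341e+02 -4.2210e+01  7.5560e+01]]
```

```bash
python3 -m creep '[[[0,0,1],[0,0,0],0],[[0,0,2],[0,0,0],0],[[0,0,2.4],[0,0,0],0],[[0,0,2.4],[0,0,0],0]]'; cat > f.py <<'E'
from h import *
F=[]
for i in range(4):
    viewer.snapshot("side"); st=get_state(); F.append([*st["contact_force"],*st["tcp_pos"],st["grasp_force"],st["gripper_width"]])
print(np.mean(F,0).round(2), st["clock"])
E
python3 f.py
```

```text
clock: 5.9
tcp_pos: [493.3, -42.3, 73.2]
tcp_rot: [180.0, -0.0, 86.4]
contact_force: [-1.9, -0.0, 2.2]
gripper_width: 0.2
grasp_force: 1.1
[-8.9000e-01 -2.6000e-01  2.2100e+00  4.9331e+02 -4.2280e+01  7.3180e+01
  1.1800e+00  5.1000e-01] 6.1
```

```bash
python3 -m creep '[[[0,0,-12],[0,0,0],0],[[-21,0,-18],[0,0,0],0],[[-42,0,-18],[0,0,0],0],[[-42,0,-11],[0,0,0],0],[[-42,0,-6],[0,0,0],0],[[-42,0,-4],[0,0,0],0],[[-42,0,-3],[0,0,0],0],[[-42,0,-3],[0,0,0],0]]'; python3 f.py
```

```text
clock: 7.1
tcp_pos: [490.4, -83.7, 76.0]
tcp_rot: [-180.0, -0.0, 86.5]
contact_force: [-1.0, 1.7, 2.9]
gripper_width: 0.6
grasp_force: 1.1
[-1.0300e+00  9.5000e-01  2.3000e+00  4.9058e+02 -8.3830e+01  7.6120e+01
  1.1200e+00  4.0000e-01] 7.3
```

```bash
python3 -m creep '[[[0,0,-10],[0,0,0],0],[[-21,0,-15],[0,0,0],0],[[-42,0,-15],[0,0,0],0],[[-42,0,-8],[0,0,0],0],[[-42,0,-3],[0,0,0],0],[[-42,0,-1],[0,0,0],0],[[-42,0,0],[0,0,0],0],[[-42,0,0],[0,0,0],0]]'; python3 f.py
```

```text
clock: 8.3
tcp_pos: [487.8, -125.6, 76.1]
tcp_rot: [-180.0, -0.0, 86.5]
contact_force: [-1.6, 1.0, 2.0]
gripper_width: 0.4
grasp_force: 1.1
[-7.9000e-01  1.0100e+00  2.4600e+00  4.8797e+02 -1.2575e+02  7.6120e+01
  1.1200e+00  4.7000e-01] 8.5
```

All four keys are tapped, and the second from the left is the latched one. I'll go back and press it in.

```bash
python3 -m creep '[[[0,0,-10],[0,0,0],0],[[30,0,-16],[0,0,0],0],[[60,0,-16],[0,0,0],0],[[84,0,-16],[0,0,0],0],[[84,0,-8],[0,0,0],0],[[84,0,0],[0,0,0],0],[[84,0,3],[0,0,0],0],[[84,0,5],[0,0,0],0],[[84,0,6.5],[0,0,0],0],[[84,0,7.5],[0,0,0],0],[[84,0,7.5],[0,0,0],0]]'; python3 f.py
```

```text
clock: 9.88
tcp_pos: [492.8, -42.9, 69.6]
tcp_rot: [-180.0, 0.0, 86.4]
contact_force: [-3.8, -0.4, 11.0]
gripper_width: 0.5
grasp_force: 5.7
[-4.1100e+00 -2.5000e-01  1.1190e+01  4.9282e+02 -4.2890e+01  6.9640e+01
  5.6100e+00  3.1000e-01] 10.075
```

At the stop (11 N, tip at about 61.6 mm). Now I'll lift straight up and check.

```bash
python3 -m creep '[[[0,0,-2],[0,0,0],0],[[0,0,-6],[0,0,0],0],[[0,0,-12],[0,0,0],0],[[0,0,-50],[0,0,0],0],[[0,0,-110],[0,0,0],0],[[-40,-60,-170],[0,0,0],0],[[-40,-100,-200],[0,0,0],0],[[-40,-150,-200],[0,0,0],0],[[-40,-150,-200],[0,0,0],0],[[-40,-150,-200],[0,0,0],0]]'
python3 - <<'E'
from h import *
ims=[]
for n in ("scene","side"):
    s=viewer.snapshot(n); c=cloud(s); b=s["pixels"].astype(int)
    z=c[...,2]; m=(z>62)&(z<73)&(abs(c[...,0]-495)<35)&(c[...,1]<30)&(c[...,1]>-150)&(b.min(2)>110)&(s["range_z"]>0)
    k,l,st,ce=cv2.connectedComponentsWithStats(m.astype(np.uint8),connectivity=4)
    for i in range(1,k):
        if st[i,4]>8:
            p=c[l==i]; print(n,p.mean(0).round(1),np.median(p[:,2]).round(1))
    ims.append(cv2.resize(s["pixels"][130:280,190:440],(500,300)))
cv2.imwrite("pics/b.png",np.vstack(ims))
E
```

```text
clock: 11.32
tcp_pos: [341.7, -73.0, 268.8]
tcp_rot: [179.9, 0.0, 86.4]
contact_force: [-0.9, 0.1, -0.3]
gripper_width: 0.1
grasp_force: 0.0
scene [ 489.9 -125.4   68.9] 69.8
scene [492.6 -83.9  68.7] 69.7
scene [494.7 -41.7  69. ] 69.6
scene [ 4.981e+02 -2.000e-01  6.910e+01] 69.9
side [495.1  -4.3  69. ] 70.0
side [492.3 -45.3  69.1] 70.3
side [489.9 -87.2  69.2] 70.4
side [ 486.4 -128.6   69.3] 70.5
```

View pics/b.png

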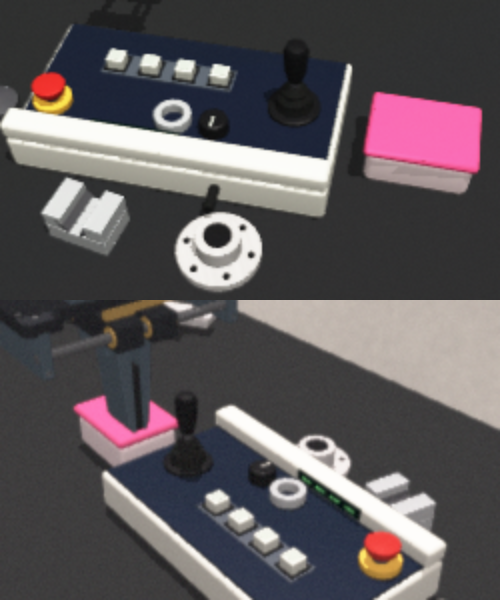

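All four keys stand at about 70 mm and everything else is where it was. The arm is clear of the console.

```bash
python3 -c "
from rig import job
print(job.hand_in())"
```

```text
the job is handed in; nothing more can be done
None
```

I tapped all four keys left to right, then pressed the latched one (second from the left) right in and let it up; the cameras then showed all four standing at about 70 mm with nothing else moved, and I handed the job in (no verdict was returned).

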